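# Beaker onto the drying peg, then set the bleed cap

### The job

Take the glass beaker from the wire draining rest and set it, without dropping it, upside down over the upright air peg of the drying stand, rim down on the grey drip cup, and let go of it. Then screw the knurled bleed cap at the other end of the stand on clockwise until it bottoms out, back it off a quarter turn, and finish still gripping the cap in that position: do not let go of it at the end. Leave the tape roll, the timer and the two bottles where they are.

Things in the scene. Friction and masses are not known exactly. Their poses are not given: they have to be found in the camera images.
- beaker: clear glass beaker, 70 mm high, 52 mm across at the rim, 48 mm at the bottom, inside 44 mm wide and 65 mm deep, 50 g. Origin: centre of the outside of its bottom; z axis points from bottom to mouth. Starts lying in the draining rest, mouth low, z axis sloping 30 degrees below level. Inverted on the drip cup its z axis points straight down, its origin 70 mm above the cup.
- drainer: fixed draining rest of 6 mm steel wire, 110 mm by 60 mm, about 80 mm high. Origin: centre of its underside. It slopes down towards its +x; the beaker's bottom is at the high end, the mouth at the low end against an upturned stop. The beaker lies on two wires 30 mm apart below it, so its sides are free for fingers.
- stand: fixed drying stand, aluminium base 100 mm (x) by 262 mm (y), 14 mm high. Origin: centre of its underside. The drip cup and air peg stand 85 mm to its +y, the bleed valve 85 mm to its -y.
- peg_foot (a point): centre of the top of the grey drip cup (80 mm wide, its top 20 mm above the worktop), where the upright steel air peg begins: 22 mm in diameter, 55 mm tall, tapered tip. The beaker's rim rests on the drip cup.
- cap_grip (a point): point on the axis of the knurled cap, 15 mm above its underside, 71 mm above the worktop when bottomed. The cap is an aluminium cylinder 37 mm in diameter (39 mm over the knurl), 26 mm tall, with a low raised rib on top; it sits on a round valve body 34 mm wide whose top is 56 mm above the worktop. The frame turns with the cap.
- cap (a joint): turn of the knurled cap in rad: 0 is bottomed out on the valve body (hard stop); grows as it is unscrewed (counter-clockwise seen from above); clockwise screws it on. Right-hand thread, 6 mm rise a turn. Captive (stop at 3.3), starts 2.0 to 2.9 rad open, turns against about 0.05 N m of friction and stays where it is left.
- tape_roll: roll of green tape lying flat, 53 mm across, 19 mm high; a bystander. Origin: centre of its underside.
- timer: white bench timer, 52 x 64 x 18 mm; a bystander. Origin: centre of its underside.
- bottle_100: small glass bottle with a screw cap, 47 mm across, 103 mm high; a bystander. Origin: centre of its underside.
- bottle_250: larger glass bottle with a screw cap, 64 mm across, 138 mm high; a bystander. Origin: centre of its underside.

How it is judged:
By the outcome, as a careful person would: the job done as asked, in the order asked, and still so for the second after the job is handed in, while the arm keeps its last pose, push and grip.
It also fails if it takes over 64 s, if anything falls off the work surface, if the arm or the gripper's body presses on something with over 40 N, if the wrist force passes 120 N, or if a joint passes its speed limit or range.

### The arm

A 6-joint arm with a two-finger parallel gripper is mounted at the origin on a cart in front of the work surface, level with it; the furniture and walls round the work are solid. World frame = base frame: x ahead of the robot, y to its left, z up, the work surface at z = 0. Lengths are in m, angles in rad, forces in N, time in s.
With the tool pointing down it reaches from about 0.3 to 1 m from the base axis. Payload 5.1 kg.
Tool frame: the origin (TCP) lies at the very end of the fingers, on their centre line; the grasp point (between the pads) lies 19 mm behind it (ctrl.hold_point_z is the z of the grasp point in the tool frame, in m); z points along the fingers, y is the line along which they close (so a half turn about z gives the same grasp; the last joint's range is limited). The gripper opens to 95 mm and grips with 3 to 60 N. Pads are 20 mm wide; open, the fingers measure 119 mm over their backs; the gripper's body (75 mm by 180 mm) begins 59 mm behind the grasp point.
Start: joints at [-1.235, 0.124, 1.65, -0, 1.367, -0.083], TCP at [0.264, -0.594, 0.215] pointing down, gripper open.
Joint ranges: [-2.61, 2.61], [-1.02, 2.33], [0.03, 2.71], [-1.35, 4.49], [0.32, 2.68], [-2.91, 2.91]. Speed limits (rad/s): [2.57, 2.57, 3.14, 3.14, 3.14, 3.14].

### API

Orientations are given as a unit quaternion [w, x, y, z].
In Python, from station import ctrl gives the robot as it stands.
- The arm moves only by the shell command python3 -m crank 'ROWS' [OPENING] [FORCE]. ROWS is JSON, a list that holds one entry, the list of rows, each a list of 6 numbers: the shift along the tool's x, y, z in cm, then the turn, a rotation vector about the tool's x, y, z in degrees. In form: [[[tx, ty, tz, wx, wy, wz], ...]]. A call has 1 to 20 rows; each row shifts and turns the commanded pose from where the row before left it, along the tool's axes as they then stand; what a row does not reach is not made up. A row lasts 1/10 s, in which the tool goes at most 50 mm and 8.59 degrees, less where a joint would pass 70% of its speed; a pose out of reach is approached as far as the arm can. A call with a gripper value outside its range is refused whole. OPENING is the closure, from 0 (fully open) to 1 (shut), set as the call begins (- or left out, the last holds). The fingers move at their own pace and stop on an object; FORCE is the grip in N (left out, the last holds). Time passes only in rows, so rows that do not move let the fingers close. It gives the time, the measured TCP pose, the force, the opening and the grip force at its end, in the units of the state.
- ctrl.sense(): the state, without advancing time (a new reading comes with each control period).
- ctrl.camera(name): name is "side" or "top"; returns a dict with "frame" (480x640x3 uint8, red, green, blue), "fovy" (degrees; the focal length in pixels is half the picture's height over the tangent of half this angle, whatever the lens; pixels are square), "cx", "cy" (the principal point, pixels), "rvec" (rotation vector, rad) and "tvec" (3), from world to camera coordinates, as OpenCV has them. Camera axes: x right, y down, z forward; pixel columns grow to the right and rows downward; lengths in m; the calibration is good to about 2 mm. A picture is of the moment at which its call begins. There is no depth.
- ctrl.sign_off(): hands the job in; it is judged then, once.
The state is a dict: "clock": time; "q": joint angles; "joint_vel": joint speeds; "joint_torque": joint torques, N m; "eef_pos": TCP position; "eef_rot": TCP orientation; "wrist_force": force on the tool from outside, world axes, zero at the start; "moment": the same for the moment, N m; "gripper_width": finger opening in m; "grasp_force": force on a finger pad.
Only numpy, scipy, OpenCV 4.12 (cv2) and the standard library are available. Lean on these libraries where they do the work, as an engineer would, in place of code of your own. Each camera call takes 0.05 s, during which the arm holds its last target. There are 200 camera calls.

## Working session

There is one attempt and no reset: what is moved stays moved. The work goes in short steps, Python scripts to look and compute and a shell command to move; the robot and the scene stay as the last step left them, time stands still between calls to the robot, and variables do not carry over. Pictures are saved under pics/ and viewed, at most 10 in all, crops included, and the job is handed in when it is done.

```bash
mkdir -p pics; ls
python3 - <<'E'
from station import ctrl
import cv2
for n in("top","side"):
    c=ctrl.camera(n); cv2.imwrite(f"pics/{n}0.png",c["frame"][:,:,::-1])
    print(n,{k:c[k] for k in c if k!="frame"})
print(ctrl.sense(),ctrl.hold_point_z)
E
```

```text
pics
top {'fovy': 43.1074520036477, 'cx': 323.8224511718245, 'cy': 241.57165397167756, 'rvec': array([ 2.13452242, -2.1045873 ,  0.20417381]), 'tvec': array([0.04757129, 0.52588125, 1.42832463])}
side {'fovy': 54.94882811849733, 'cx': 326.106819615005, 'cy': 238.58833186812404, 'rvec': array([ 0.31585295, -2.53487582,  1.60640236]), 'tvec': array([0.55574492, 0.12532745, 1.16788148])}
{'clock': 0.1, 'q': array([-1.23463450e+00,  1.24377690e-01,  1.65158437e+00, -2.54953313e-05,
        1.36750634e+00, -8.25799306e-02]), 'joint_vel': array([ 8.04160065e-04, -2.40451534e-03, -1.43683150e-03, -6.74067266e-04,
       -4.01483276e-04,  6.87953654e-05]), 'joint_torque': array([ 6.62445545e-04, -4.18878686e+01, -3.61098468e+01,  7.77694001e-02,
        4.61305934e-02, -6.23623828e-05]), 'eef_pos': array([ 0.26407545, -0.59327643,  0.21352249]), 'eef_rot': array([-9.28769427e-04,  9.78160900e-01,  2.07846995e-01, -1.30978426e-04]), 'wrist_force': array([-0.11113269,  0.24428646, -0.82992984]), 'moment': array([ 0.01623569,  0.0199267 , -0.04519527]), 'grasp_force': 0.0, 'gripper_width': 0.09493550008913268} -0.0188
```

View pics/top0.png

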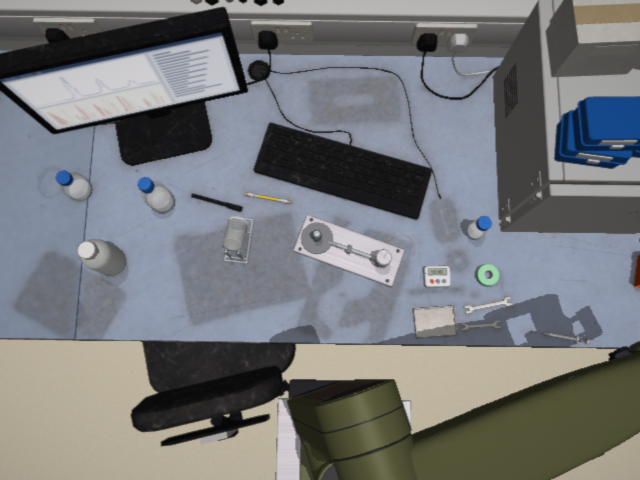

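View pics/side0.png

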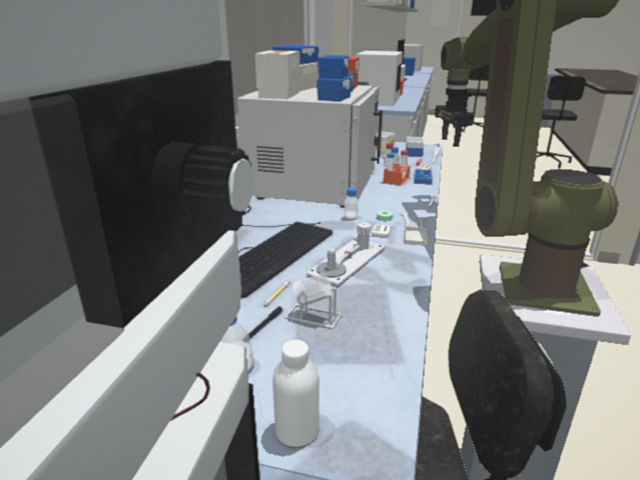

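Run:
```python
import cv2,numpy as np
t=cv2.imread("pics/top0.png")[205:285,215:415]; s=cv2.imread("pics/side0.png")[215:330,275:395]
a=cv2.resize(t,None,fx=4,fy=4,interpolation=cv2.INTER_CUBIC)
cv2.imwrite("pics/topc.png",a)
cv2.imwrite("pics/sidec.png",cv2.resize(s,None,fx=5,fy=5,interpolation=cv2.INTER_CUBIC))
```

```text
(no output)
```

View pics/topc.png

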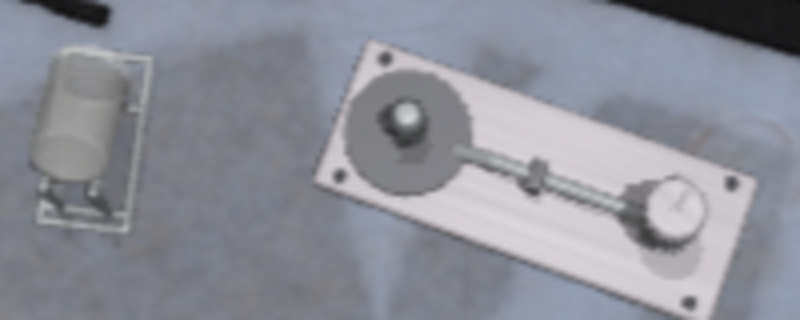

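View pics/sidec.png

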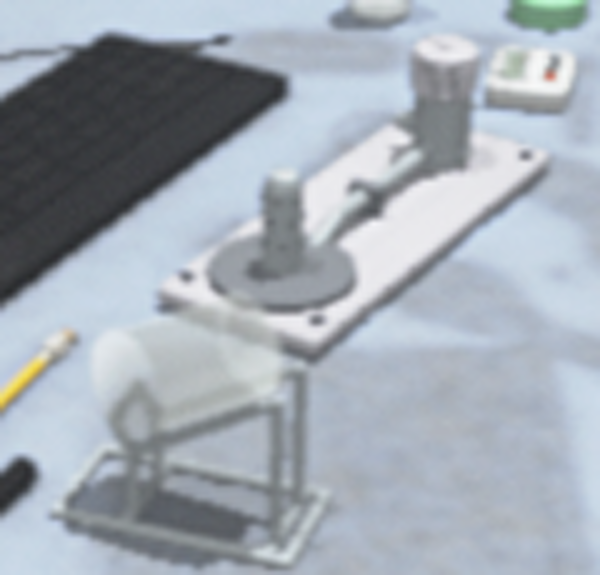

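```bash
cat > geo.py <<'E'
import numpy as np, cv2
cal={"top":(43.1074520036477,323.8224511718245,241.57165397167756,[2.13452242,-2.1045873,0.20417381],[0.04757129,0.52588125,1.42832463]),
"side":(54.94882811849733,326.106819615005,238.58833186812404,[0.31585295,-2.53487582,1.60640236],[0.55574492,0.12532745,1.16788148])}
def KP(n):
    f,cx,cy,r,t=cal[n]; f=240/np.tan(np.radians(f/2))
    K=np.array([[f,0,cx],[0,f,cy],[0,0,1]]); return K,np.c_[cv2.Rodrigues(np.array(r))[0],t]
def plane(n,uv,z):
    K,P=KP(n); M=K@P; H=np.c_[M[:,0],M[:,1],M[:,2]*z+M[:,3]]
    p=np.linalg.solve(H,[*uv,1]); return np.r_[p[:2]/p[2],z]
def tri(a,b):
    (K,P),(L,Q)=KP("top"),KP("side")
    X=cv2.triangulatePoints(K@P,L@Q,np.array(a,float),np.array(b,float))[:,0]; X=X[:3]/X[3]
    e=[np.array(u)-proj(n,X) for n,u in(("top",a),("side",b))]
    return X,np.round(np.r_[e[0],e[1]],1)
def proj(n,X):
    K,P=KP(n); p=K@P@np.r_[X,1]; return p[:2]/p[2]
T=lambda u,v:(215+u/4-.4,205+v/4-.4)
S=lambda u,v:(275+u/5-.4,215+v/5-.4)
E
python3 - <<'E'
from geo import *
np.set_printoptions(precision=4,suppress=True)
for n in cal:
    K,P=KP(n); print(n,"cam",-P[:,:3].T@P[:,3])
for n,a,b in [("captop",(677,209),(447,48)),("pegtip",(407,114),(286,174)),("cup",(408,132),(282,270)),
 ("bk near",(72,155),(265,345)),("bk far",(95,75),(120,380)),("baseNearR?",(128,232),(280,560)),("baseFarL",(65,50),(60,512)),
 ("baseNL",(38,222),(280,560)),("c1",(370,40),(163,298)),("c2",(757,180),(400,125)),("c4",(315,182),(310,355))]:
    print(n,*tri(T(*a),S(*b)))
for a in [(65,50),(152,58),(128,232),(38,222)]: print("base",plane("top",T(*a),.003))
for a in [(370,40),(757,180),(315,182)]: print("stand",plane("top",T(*a),.014))
for a in [(385,59),(733,183),(689,302),(340,176)]: print("screw",plane("top",T(*a),.014))
print("cup",plane("top",T(408,132),.02))
E
```

```text
top cam [0.2414 0.0516 1.5027]
side cam [0.3021 1.1075 0.6088]
captop [ 0.4838 -0.0876  0.0853] [ 0.   0.1 -0.1 -0. ]
pegtip [0.5404 0.0731 0.0761] [-0.  -0.1  0.2  0. ]
cup [0.5412 0.0732 0.0195] [ 0.   0.  -0.1 -0. ]
bk near [0.507  0.2698 0.094 ] [-0.1 -1.   1.8  0.5]
bk far [0.5674 0.2638 0.061 ] [ 0.1  0.8 -1.5 -0.4]
baseNearR? [ 0.4894  0.2525 -0.032 ] [ 0.2  2.2 -4.  -0.9]
baseFarL [0.5931 0.2911 0.0055] [-0.  -0.3  0.5  0.1]
baseNL [0.4847 0.3033 0.0066] [ 0.   0.6 -1.2 -0.3]
c1 [0.6012 0.0982 0.0083] [-0.1 -0.4  0.7  0.2]
c2 [ 0.5175 -0.1455  0.0056] [ 0.   0.5 -0.6 -0.1]
c4 [0.5118 0.1311 0.0057] [ 0.   0.3 -0.4 -0.1]
base [0.5944 0.2916 0.003 ]
base [0.59   0.2363 0.003 ]
base [0.4783 0.2472 0.003 ]
base [0.4838 0.3037 0.003 ]
stand [0.601  0.0982 0.014 ]
stand [ 0.5148 -0.1445  0.014 ]
stand [0.5097 0.1306 0.014 ]
screw [0.5888 0.0885 0.014 ]
screw [ 0.5127 -0.1295  0.014 ]
screw [ 0.4378 -0.1017  0.014 ]
screw [0.5137 0.1152 0.014 ]
cup [0.541  0.0732 0.02  ]
```

```bash
cat >> geo.py <<'E'
from scipy.spatial.transform import Rotation as Rn
yaw=np.radians(-5.9); D=np.array([np.cos(yaw),np.sin(yaw),0]); Z=np.array([0,0,1.])
A=np.cos(np.pi/6)*D-.5*Z                       # beaker axis
def Rdown(y): x=np.array([np.cos(y),np.sin(y),0]); return np.c_[x,np.cross(-Z,x),-Z]
yt=np.cross(Z,D); Rg=np.c_[np.cross(yt,A),yt,A]  # grasp orientation
BOT=np.array([.507,.2715,.094])
def pose():
    from station import ctrl
    s=ctrl.sense(); w,x,y,z=s["eef_rot"]; return s,s["eef_pos"],Rn.from_quat([x,y,z,w]).as_matrix()
def go(p,R=None):
    s,p0,R0=pose(); np.set_printoptions(precision=3,suppress=True)
    print("t",round(s["clock"],1),"tcp",p0,"dcm",100*R0.T@(np.array(p)-p0),
      "" if R is None else ("drot",np.degrees(Rn.from_matrix(R0.T@R).as_rotvec())),"q",s["q"],"F",s["wrist_force"])
E
python3 -c "
from geo import *
go([.42,.28,.25],Rdown(yaw+np.pi))
print('rot from down yawed to grasp',np.degrees(Rn.from_matrix(Rdown(yaw+np.pi).T@Rg).as_rotvec()), BOT-.061*A, BOT+.049*A)"
```

```text
t 0.1 tcp [ 0.264 -0.593  0.214] dcm [ 49.755 -73.449  -3.504] ('drot', array([  -0.028,   -0.143, -150.108])) q [-1.235  0.124  1.652 -0.     1.368 -0.083] F [-0.111  0.244 -0.83 ]
rot from down yawed to grasp [  0. -60.   0.] [0.454 0.277 0.124] [0.549 0.267 0.07 ]
```

```bash
python3 -m crank '[[[2.5,-3.6,-0.4,0,0,0],[2.5,-3.6,-0.4,0,0,0],[2.5,-3.6,-0.4,0,0,0],[2.5,-3.6,-0.4,0,0,0],[2.5,-3.6,-0.4,0,0,0],[2.5,-3.6,-0.4,0,0,0],[2.5,-3.6,-0.4,0,0,0],[2.5,-3.6,-0.4,0,0,0],[2.5,-3.6,-0.4,0,0,0],[2.5,-3.6,-0.4,0,0,0],[2.5,-3.6,0,0,0,0],[2.5,-3.6,0,0,0,0],[2.5,-3.6,0,0,0,0],[2.5,-3.6,0,0,0,0],[2.5,-3.6,0,0,0,0],[2.5,-3.6,0,0,0,0],[2.5,-3.6,0,0,0,0],[2.5,-3.6,0,0,0,0],[2.5,-3.6,0,0,0,0],[2.5,-3.6,0,0,0,0]]]' 0
python3 -m crank '[[[0,0,0,0,0,-8],[0,0,0,0,0,-8],[0,0,0,0,0,-8],[0,0,0,0,0,-8],[0,0,0,0,0,-8],[0,0,0,0,0,-8],[0,0,0,0,0,-8],[0,0,0,0,0,-8],[0,0,0,0,0,-8],[0,0,0,0,0,-8],[0,0,0,0,0,-8],[0,0,0,0,0,-8],[0,0,0,0,0,-8],[0,0,0,0,0,-8],[0,0,0,0,0,-8],[0,0,0,0,0,-8],[0,0,0,0,0,-8],[0,0,0,0,0,-8],[0,0,0,0,0,-6.1],[0,0,0,0,0,0]]]'
python3 -c "
from geo import *
go([.42,.28,.25],Rdown(yaw+np.pi)); go(BOT-.061*A,Rg)"
```

```text
clock: 2.1
eef_pos: [0.428, 0.2692, 0.2542]
eef_rot: [0.0, 0.978, 0.208, -0.0]
wrist_force: [1.3, -0.3, 0.4]
gripper_width: 0.0955
grasp_force: 0.0
clock: 4.1
eef_pos: [0.428, 0.2672, 0.2541]
eef_rot: [-0.0, 0.052, 0.999, -0.0]
wrist_force: [0.3, 0.2, -0.3]
gripper_width: 0.0948
grasp_force: 0.0
t 4.1 tcp [0.428 0.267 0.254] dcm [0.928 1.196 0.411] ('drot', array([-0.028, -0.046, -0.019])) q [ 0.452 -0.226  1.92   0.     1.448 -1.016] F [ 0.319  0.221 -0.289]
t 4.1 tcp [0.428 0.267 0.254] dcm [-2.541  1.252 12.958] ('drot', array([ -0.035, -60.046,  -0.003])) q [ 0.452 -0.226  1.92   0.     1.448 -1.016] F [ 0.319  0.221 -0.289]
```

```bash
python3 -m crank '[[[0,1.2,0,0,-6,0],[0,0,0,0,-6,0],[0,0,0,0,-6,0],[0,0,0,0,-6,0],[0,0,0,0,-6,0],[0,0,0,0,-6,0],[0,0,0,0,-6,0],[0,0,0,0,-6,0],[0,0,0,0,-6,0],[0,0,0,0,-6,0],[0,0,0,0,0,0],[0,0,0,0,0,0]]]'
python3 -c "
from geo import *
go(BOT-.061*A,Rg)"
```

```text
clock: 5.3
eef_pos: [0.4292, 0.2793, 0.2541]
eef_rot: [0.498, 0.045, 0.865, -0.026]
wrist_force: [0.5, 0.2, -0.4]
gripper_width: 0.095
grasp_force: 0.0
t 5.3 tcp [0.429 0.279 0.254] dcm [9.937 0.019 8.702] ('drot', array([ 0.003, -0.14 , -0.01 ])) q [ 0.891 -0.526  2.382 -1.123  0.934 -0.023] F [ 0.54   0.18  -0.355]
```

```bash
python3 -m crank '[[[1,0,1.5,0,0,0],[1.5,0,1.5,0,0,0],[1.5,0,1.5,0,0,0],[1.5,0,1.5,0,0,0],[1.5,0,1.5,0,0,0],[1.5,0,1.2,0,0,0],[1.4,0,0,0,0,0],[0,0,0,0,0,0],[0,0,0,0,0,0]]]'
python3 - <<'E'
from geo import *
go(BOT-.061*A,Rg)
from station import ctrl
ims=[]
for n,(x,y,w,h) in (("top",(190,190,110,110)),("side",(270,240,110,110))):
    f=ctrl.camera(n)["frame"][y:y+h,x:x+w,::-1]; ims.append(cv2.resize(f,(400,400),interpolation=cv2.INTER_CUBIC))
cv2.imwrite("pics/pre.png",np.hstack(ims))
E
```

```text
clock: 6.2
eef_pos: [0.4505, 0.2772, 0.1363]
eef_rot: [0.491, 0.046, 0.869, -0.026]
wrist_force: [0.2, 1.1, -0.1]
gripper_width: 0.0955
grasp_force: 0.0
t 6.2 tcp [0.45  0.277 0.136] dcm [0.807 0.02  0.948] ('drot', array([-0.176, -1.074, -0.043])) q [ 0.837 -0.293  2.439 -1.345  0.792  0.301] F [ 0.166  1.108 -0.068]
```

View pics/pre.png

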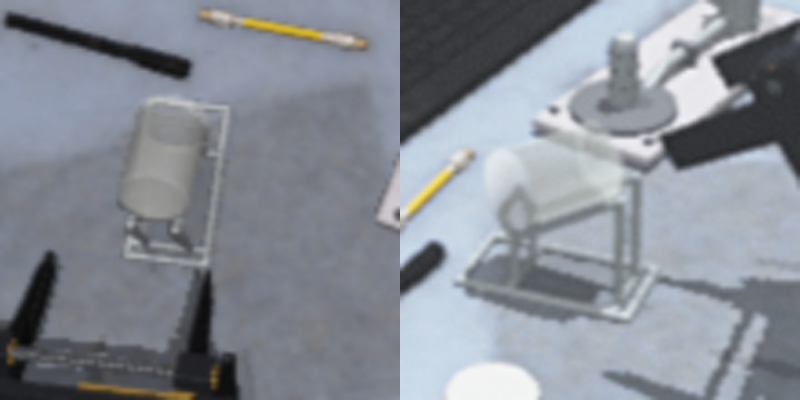

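```bash
cat >> geo.py <<'E'
R8=Rg@Rn.from_euler('y',8,degrees=True).as_matrix()
GP=BOT+.030*A+.0188*R8[:,2]
E
python3 -m crank '[[[0,0,0,0,4,0],[0,0,0,0,5,0],[0,0,0,0,0,0],[0,0,0,0,0,0]]]'
python3 -c "
from geo import *
go(GP,R8); print(GP)"
```

```text
clock: 6.7
eef_pos: [0.4509, 0.2766, 0.1365]
eef_rot: [0.422, 0.049, 0.905, -0.023]
wrist_force: [0.3, 0.9, -0.9]
gripper_width: 0.095
grasp_force: 0.0
t 6.7 tcp [0.451 0.277 0.136] dcm [-0.942  0.112 11.877] ('drot', array([-0.215, -1.952, -0.137])) q [ 0.779 -0.33   2.393 -1.055  0.752  0.006] F [ 0.346  0.861 -0.902]
[0.548 0.267 0.067]
```

```bash
python3 -m crank '[[[-0.2,0,1.5,0,0,0],[-0.2,0.1,1.5,0,0,0],[-0.1,0,1.5,0,0,0],[-0.1,0,1.5,0,0,0],[-0.1,0,1.5,0,0,0],[-0.1,0,1.5,0,0,0],[-0.1,0,1.5,0,0,0],[0,0,1.2,0,0,0],[0,0,0,0,0,0],[0,0,0,0,0,0]]]'
python3 -c "
from geo import *
go(GP,R8)"
```

```text
clock: 7.7
eef_pos: [0.5443, 0.267, 0.0657]
eef_rot: [0.421, 0.047, 0.906, -0.024]
wrist_force: [-0.7, -0.4, 0.2]
gripper_width: 0.0953
grasp_force: 0.0
t 7.7 tcp [0.544 0.267 0.066] dcm [-0.339  0.06   0.134] ('drot', array([-0.265, -2.174,  0.033])) q [ 0.611 -0.036  2.293 -1.308  0.549  0.205] F [-0.654 -0.426  0.177]
```

```bash
python3 -m crank '[[[-0.3,0,0,0,0,0],[0,0,0,0,0,0],[0,0,0,0,0,0],[0,0,0,0,0,0],[0,0,0,0,0,0],[0,0,0,0,0,0],[0,0,0,0,0,0],[0,0,0,0,0,0]]]' 1 12
python3 -c "
from geo import *
go(GP,R8)"
```

```text
clock: 8.5
eef_pos: [0.5473, 0.2674, 0.0693]
eef_rot: [0.421, 0.048, 0.905, -0.023]
wrist_force: [-0.0, 0.1, 0.8]
gripper_width: 0.0501
grasp_force: 12.0
t 8.5 tcp [0.547 0.267 0.069] dcm [ 0.124 -0.005  0.142] ('drot', array([-0.191, -2.103, -0.042])) q [ 0.608 -0.039  2.288 -1.3    0.547  0.194] F [-0.006  0.141  0.787]
```

```bash
python3 -m crank '[[[-0.8,0,-0.6,0,0,0],[-1.5,0,-1.3,0,0,0],[-1.5,0,-1.3,0,0,0],[-1.5,0,-1.3,0,0,0],[-1.5,0,-1.3,0,0,0],[-1.5,0,-1.3,0,0,0],[-1.5,0,-1.3,0,0,0],[0,0,0,0,0,0],[0,0,0,0,6,0],[0,0,0,0,6,0],[0,0,0,0,6,0],[0,0,0,0,6,0],[0,0,0,0,6,0],[0,0,0,0,6,0],[0,0,0,0,6,0],[0,0,0,0,6,0],[0,0,0,0,0,0],[0,0,0,0,0,0]]]'
python3 - <<'E'
from geo import *
go(GP,Rdown(yaw+np.pi))
from station import ctrl
ims=[]
for n,(x,y,w,h) in (("top",(190,170,140,140)),("side",(250,180,140,140))):
    f=ctrl.camera(n)["frame"]; cv2.imwrite(f"pics/lift_{n}.png",f[:,:,::-1]); f=f[y:y+h,x:x+w,::-1]; ims.append(cv2.resize(f,(400,400),interpolation=cv2.INTER_CUBIC))
cv2.imwrite("pics/lift.png",np.hstack(ims))
E
```

```text
clock: 10.3
eef_pos: [0.5458, 0.2668, 0.1961]
eef_rot: [0.016, 0.054, 0.998, -0.003]
wrist_force: [0.3, -0.5, -0.3]
gripper_width: 0.0503
grasp_force: 12.0
t 10.3 tcp [0.546 0.267 0.196] dcm [ 0.232  0.122 12.862] ('drot', array([-0.236,  1.812, -0.274])) q [ 0.375  0.028  1.784 -0.019  1.304 -1.083] F [ 0.348 -0.52  -0.299]
```

View pics/lift.png

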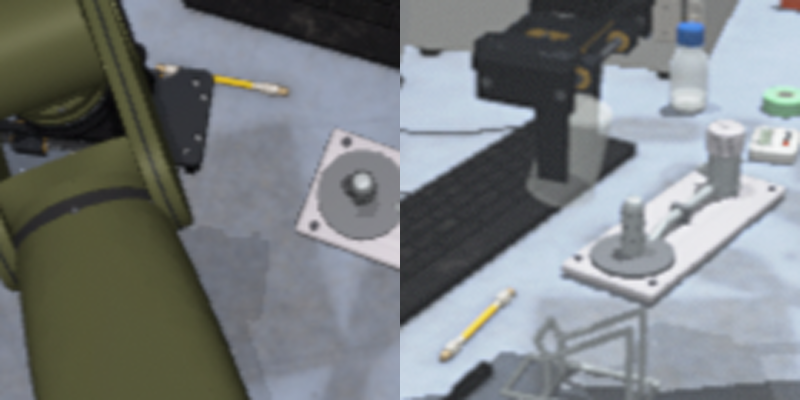

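```bash
python3 -m crank '[[[0,-1.2,0,0,6,0],[0,-2.4,0,0,6,0],[0,-2.4,0,0,0,0],[0,-2.4,0,0,0,0],[0,-2.4,0,0,0,0],[0,-2.4,0,0,0,0],[0,-2.4,0,0,0,0],[0,-2.4,0,0,0,0],[0,-1.2,0,0,0,0],[0,0,0,0,0,0],[0,0,0,0,0,0],[0,0,0,0,0,0]]]'
python3 - <<'E'
from geo import *
go([.5377,.0736,.165])
from station import ctrl
f=ctrl.camera("top")["frame"]; g=ctrl.camera("side")["frame"]
cv2.imwrite("pics/o_top.png",f[:,:,::-1]);cv2.imwrite("pics/o_side.png",g[:,:,::-1])
cv2.imwrite("pics/over.png",cv2.resize(g[160:300,280:400,::-1],None,fx=4.2,fy=4.2,interpolation=cv2.INTER_CUBIC))
E
```

```text
clock: 11.6
eef_pos: [0.5256, 0.0775, 0.1985]
eef_rot: [-0.088, 0.053, 0.995, 0.004]
wrist_force: [0.3, 0.1, -0.0]
gripper_width: 0.0503
grasp_force: 12.0
t 11.6 tcp [0.526 0.077 0.198] dcm [-1.813 -0.252  3.075]  q [ 0.033 -0.013  1.828  0.023  1.502 -1.436] F [ 0.251  0.079 -0.026]
```

View pics/over.png

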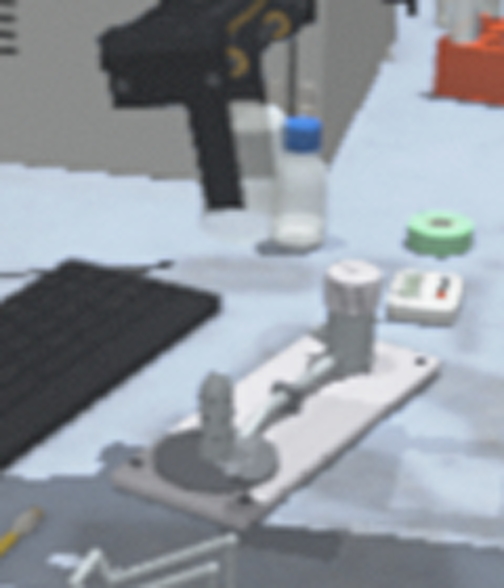

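Run:
```python
from geo import *
a=cv2.imread("pics/o_side.png"); b=cv2.imread("pics/lift_side.png")
print(proj("side",[.541,.0732,.2]),proj("side",[.541,.0732,.1]))
c=a[180:225,318:356]; d=cv2.absdiff(a,cv2.imread("pics/side0.png"))[180:225,318:356]
c=cv2.normalize(c,None,0,255,cv2.NORM_MINMAX); d=cv2.min(d.astype(int)*5,255) if 0 else np.clip(d.astype(int)*5,0,255).astype(np.uint8)
cv2.imwrite("pics/z.png",cv2.resize(np.hstack([c,d]),None,fx=10,fy=10,interpolation=cv2.INTER_CUBIC))
```

```text
[332.00200976 204.27672561] [331.50864707 240.96448302]
```

View pics/z.png

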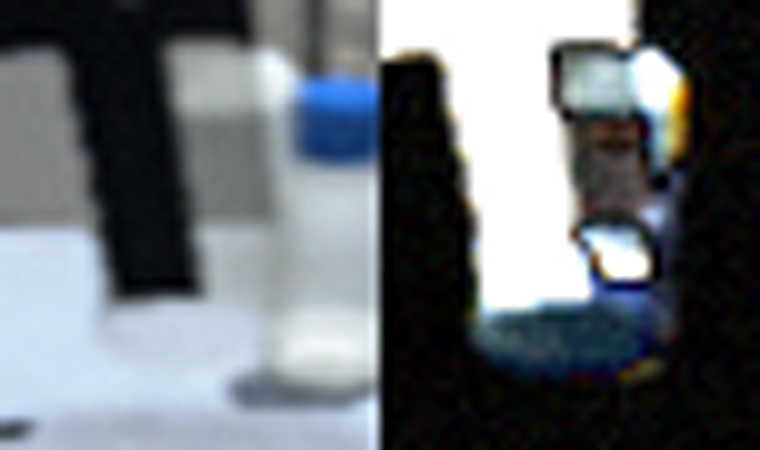

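```bash
python3 -m crank '[[[0,0,0,0,4,0],[-0.6,-0.2,0,0,0,0],[-0.6,-0.2,0,0,0,0],[0,0,0,0,0,0],[0,0,0,0,0,0],[0,0,0,0,0,0]]]'
python3 - <<'E'
from geo import *
go([.5365,.0737,.165])
from station import ctrl
g=ctrl.camera("side")["frame"][:,:,::-1]; cv2.imwrite("pics/o2.png",g)
d=np.abs(g.astype(int)-cv2.imread("pics/side0.png")).sum(2)
for v in range(182,222,2):
    r=np.where(d[v,300:380]>24)[0]+300; print(v,r.min() if len(r) else 0,r.max() if len(r) else 0)
print([proj("side",p) for p in ([.541,.0732,.25],[.541,.0732,.18],[.515,.0732,.18],[.567,.0732,.18])])
E
```

```text
clock: 12.3
eef_pos: [0.5367, 0.0713, 0.1956]
eef_rot: [-0.123, 0.053, 0.991, 0.006]
wrist_force: [-0.1, -0.3, -1.4]
gripper_width: 0.05
grasp_force: 12.0
t 12.3 tcp [0.537 0.071 0.196] dcm [-0.706  0.239  2.982]  q [ 0.018  0.058  1.769  0.028  1.56  -1.45 ] F [-0.051 -0.318 -1.425]
182 300 338
184 300 341
186 300 343
188 318 344
190 319 343
192 320 343
194 320 343
196 321 343
198 321 343
200 322 343
202 322 343
204 323 343
206 323 344
208 324 340
210 324 343
212 324 342
214 324 333
216 0 0
218 0 0
220 0 0
[array([332.263, 184.875]), array([331.9  , 211.834]), array([342.169, 212.856]), array([321.732, 210.822])]
```

```bash
python3 -c "
from geo import *
go([.540,.0737,.195]);go([.540,.0737,.055])
for z in (.165,.17,.175,.18): print(z,proj('side',[.538,.0972,z]))"
```

```text
t 12.3 tcp [0.537 0.071 0.196] dcm [-0.314  0.269 -0.009]  q [ 0.018  0.057  1.769  0.028  1.56  -1.45 ] F [-0.61   0.432  0.209]
t 12.3 tcp [0.537 0.071 0.196] dcm [-3.725  0.297 13.57 ]  q [ 0.018  0.057  1.769  0.028  1.56  -1.45 ] F [-0.61   0.432  0.209]
0.165 [330.759 221.217]
0.17 [330.783 219.331]
0.175 [330.806 217.438]
0.18 [330.83  215.537]
```

```bash
python3 -m crank '[[[-0.3,0.3,0,0,0,0],[-0.3,0,1.2,0,0,0],[-0.3,0,1.2,0,0,0],[-0.3,0,1.2,0,0,0],[-0.3,0,1.2,0,0,0],[-0.3,0,1.2,0,0,0],[-0.3,0,1.2,0,0,0],[-0.3,0,1.2,0,0,0],[-0.3,0,1.2,0,0,0],[0,0,0,0,0,0],[0,0,0,0,0,0]]]'
python3 - <<'E'
from geo import *
go([.540,.0737,.055])
from station import ctrl
g=ctrl.camera("side")["frame"][:,:,::-1]
d=np.abs(g.astype(int)-cv2.imread("pics/side0.png")).sum(2)
for v in range(206,264,3):
    r=np.where(d[v,300:380]>24)[0]+300; print(v,r.min() if len(r) else 0,r.max() if len(r) else 0,end='; ')
p=pose()[1]; z=p[2]
print([proj("side",q) for q in ([.541,.0732,z+.05],[.541-.026,.0732,z-.0155],[.541+.026,.0732,z-.0155],[.541,.0972,z-.0155])])
E
```

```text
clock: 13.45
eef_pos: [0.5397, 0.0738, 0.0956]
eef_rot: [-0.123, 0.053, 0.991, 0.006]
wrist_force: [-0.5, 0.4, -0.3]
gripper_width: 0.0501
grasp_force: 12.0
t 13.4 tcp [0.54  0.074 0.096] dcm [-1.018  0.002  3.927]  q [ 0.022  0.157  1.838  0.03   1.392 -1.451] F [-0.465  0.351 -0.271]
206 302 340; 209 300 336; 212 300 335; 215 300 335; 218 300 336; 221 300 336; 224 300 340; 227 301 338; 230 318 340; 233 314 340; 236 305 340; 239 300 341; 242 316 341; 245 322 340; 248 322 340; 251 323 352; 254 300 348; 257 335 363; 260 322 367; 263 304 379; [array([331.732, 224.353]), array([341.314, 248.897]), array([321.614, 246.597]), array([329.221, 251.842])]
```

```bash
python3 -m crank '[[[-0.25,0,1,0,0,0],[-0.25,0,1,0,0,0],[-0.25,0,1,0,0,0],[-0.25,0,1,0,0,0],[-0.25,0,1,0,0,0],[0,0,0.3,0,0,0],[0,0,0,0,0,0],[0,0,0,0,0,0]]]'
python3 -m crank '[[[-0.05,0,0.2,0,0,0],[0,0,0,0,0,0]]]'
python3 -m crank '[[[-0.05,0,0.2,0,0,0],[0,0,0,0,0,0]]]'
python3 -m crank '[[[-0.05,0,0.2,0,0,0],[0,0,0,0,0,0]]]'
```

```text
clock: 14.3
eef_pos: [0.539, 0.0738, 0.0412]
eef_rot: [-0.123, 0.053, 0.991, 0.006]
wrist_force: [-0.0, 0.1, 0.4]
gripper_width: 0.0501
grasp_force: 12.0
clock: 14.5
eef_pos: [0.5391, 0.0738, 0.0408]
eef_rot: [-0.123, 0.053, 0.991, 0.006]
wrist_force: [-3.9, -0.4, 9.2]
gripper_width: 0.0502
grasp_force: 12.1
clock: 14.7
eef_pos: [0.5397, 0.0737, 0.0401]
eef_rot: [-0.123, 0.053, 0.991, 0.005]
wrist_force: [-3.9, -1.2, 14.3]
gripper_width: 0.05
grasp_force: 12.2
clock: 14.9
eef_pos: [0.5406, 0.0736, 0.0388]
eef_rot: [-0.122, 0.053, 0.991, 0.005]
wrist_force: [-3.8, -0.8, 15.5]
gripper_width: 0.0503
grasp_force: 12.2
```

```bash
python3 -m crank '[[[0,0,0,0,0,0],[0,0,0,0,0,0],[0,0,0,0,0,0]]]' - 3
python3 -m crank '[[[0,0,0,0,0,0],[0,0,0,0,0,0],[0,0,0,0,0,0],[0,0,0,0,0,0]]]' 0.35
python3 - <<'E'
from geo import *
from station import ctrl
g=ctrl.camera("side")["frame"][:,:,::-1]
cv2.imwrite("pics/rel.png",cv2.resize(g[200:290,300:370],None,fx=6,fy=6,interpolation=cv2.INTER_CUBIC))
E
```

```text
clock: 15.2
eef_pos: [0.5404, 0.0737, 0.0362]
eef_rot: [-0.121, 0.053, 0.991, 0.006]
wrist_force: [2.4, -0.5, 5.0]
gripper_width: 0.0506
grasp_force: 3.1
clock: 15.6
eef_pos: [0.5383, 0.0738, 0.0345]
eef_rot: [-0.124, 0.053, 0.991, 0.005]
wrist_force: [0.6, 0.3, 0.5]
gripper_width: 0.0617
grasp_force: 0.0
```

View pics/rel.png

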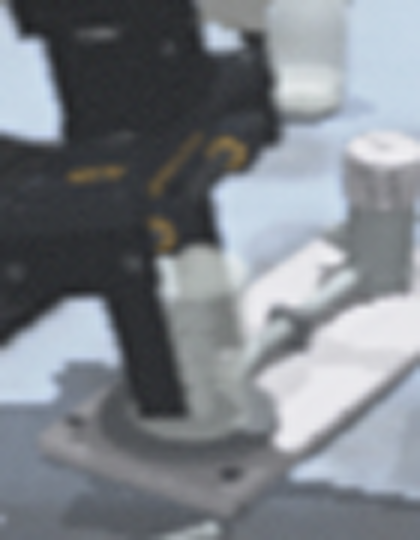

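```bash
python3 -m crank '[[[0,0,-0.5,0,0,0],[0,0,-1,0,0,0],[0,0,-1.5,0,0,0],[0,0,-2,0,0,0],[0,0,-2,0,0,0],[0,0,-2,0,0,0],[0,0,-2,0,0,0],[0,0,-2,0,0,0],[0,0,-2,0,0,0],[0,0,0,0,0,0],[0,0,0,0,0,0]]]'
python3 - <<'E'
from geo import *
from station import ctrl
C=np.array([.4838,-.0876])
# q6 = q1-yaw+90 -> want q6 about -1.55 start
go([*C,.18],Rdown(np.radians(165))); go([*C,.07])
f=ctrl.camera("top")["frame"][:,:,::-1]; cv2.imwrite("pics/t3.png",f)
g=ctrl.camera("side")["frame"][:,:,::-1]; cv2.imwrite("pics/s3.png",g)
a=[]
cv2.imwrite("pics/after.png",cv2.resize(g[200:290,300:370],None,fx=6,fy=6,interpolation=cv2.INTER_CUBIC))
E
```

```text
clock: 16.75
eef_pos: [0.5759, 0.0701, 0.1817]
eef_rot: [-0.122, 0.053, 0.991, 0.006]
wrist_force: [0.4, 0.1, 0.7]
gripper_width: 0.0615
grasp_force: 0.0
t 16.8 tcp [0.576 0.07  0.182] dcm [  7.212 -16.665   2.004] ('drot', array([ -1.19 , -13.972,   8.835])) q [ 0.015  0.151  1.692  0.028  1.542 -1.453] F [0.36  0.132 0.673]
t 16.8 tcp [0.576 0.07  0.182] dcm [  4.55  -16.645  12.677]  q [ 0.015  0.151  1.692  0.028  1.542 -1.453] F [0.36  0.132 0.673]
```

View pics/after.png

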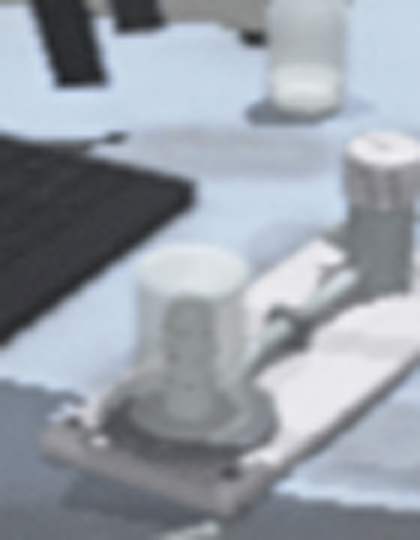

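```bash
python3 -m crank '[[[0,0,0,-0.4,-4.7,2.9],[0,0,0,-0.4,-4.7,2.9],[0,0,0,-0.4,-4.6,3],[0,0,0,0,0,0]]]' 0
python3 -c "
from geo import *
go([.4838,-.0876,.15],Rdown(np.radians(165)))"
```

```text
clock: 17.25
eef_pos: [0.5731, 0.0705, 0.1794]
eef_rot: [-0.002, 0.13, 0.992, -0.0]
wrist_force: [-0.4, 0.4, -0.6]
gripper_width: 0.0886
grasp_force: 0.0
t 17.2 tcp [0.573 0.071 0.179] dcm [  4.545 -17.575   2.964] ('drot', array([-0.037, -0.224,  0.08 ])) q [ 0.029 -0.008  1.848  0.001  1.305 -1.281] F [-0.352  0.412 -0.646]
```

```bash
python3 -m crank '[[[0.2,-1,0.2,0,0,0],[0.5,-2,0.3,0,0,0],[0.5,-2,0.3,0,0,0],[0.5,-2,0.3,0,0,0],[0.5,-2,0.3,0,0,0],[0.5,-2,0.3,0,0,0],[0.5,-2,0.3,0,0,0],[0.5,-2,0.3,0,0,0],[0.5,-1.8,0.3,0,0,0],[0.3,-0.8,0.3,0,0,0],[0,0,0,0,0,0],[0,0,0,0,0,0],[0,0,0,0,0,0]]]'
python3 -c "
from geo import *
go([.4838,-.0876,.054],Rdown(np.radians(165)))"
```

```text
clock: 18.55
eef_pos: [0.4869, -0.0878, 0.1519]
eef_rot: [-0.001, 0.13, 0.992, 0.0]
wrist_force: [0.2, 0.4, 0.0]
gripper_width: 0.0949
grasp_force: 0.0
t 18.6 tcp [ 0.487 -0.088  0.152] dcm [ 0.291 -0.058  9.788] ('drot', array([ 0.01 , -0.087,  0.083])) q [-0.287 -0.177  2.053  0.     1.267 -1.598] F [0.188 0.423 0.021]
```

```bash
python3 -m crank '[[[0.3,0,1,0,0,0],[0,0,1.5,0,0,0],[0,0,1.5,0,0,0],[0,0,1.5,0,0,0],[0,0,1.5,0,0,0],[0,0,1.5,0,0,0],[0,0,1,0,0,0],[0,0,0.3,0,0,0],[0,0,0,0,0,0],[0,0,0,0,0,0]]]'
python3 -m crank '[[[0,0,0,0,0,0],[0,0,0,0,0,0],[0,0,0,0,0,0],[0,0,0,0,0,0],[0,0,0,0,0,0],[0,0,0,0,0,0],[0,0,0,0,0,0],[0,0,0,0,0,0]]]' 1 30
python3 -c "
from geo import *
go([.4838,-.0876,.054],Rdown(np.radians(165))); print(pose()[0]['moment'])"
```

```text
clock: 19.55
eef_pos: [0.484, -0.0876, 0.0544]
eef_rot: [-0.0, 0.13, 0.991, -0.0]
wrist_force: [-0.0, 1.1, 0.0]
gripper_width: 0.0951
grasp_force: 0.0
clock: 20.35
eef_pos: [0.4834, -0.0877, 0.0537]
eef_rot: [-0.001, 0.13, 0.991, -0.0]
wrist_force: [-2.2, -7.1, 0.8]
gripper_width: 0.0368
grasp_force: 17.3
t 20.4 tcp [ 0.483 -0.088  0.054] dcm [-0.041  0.016 -0.025] ('drot', array([-0.037, -0.091,  0.049])) q [-0.288 -0.067  2.133 -0.001  1.077 -1.598] F [-2.239 -7.105  0.844]
[-1.226  0.25   0.042]
```

```bash
python3 -m crank '[[[0,-0.15,0,0,0,0],[0,0,0,0,0,0],[0,0,0,0,0,0],[0,0,0,0,0,0]]]'
python3 -c "
from geo import *
s=pose()[0]; print(s['moment'],s['wrist_force'],s['eef_pos'])"
```

```text
clock: 20.75
eef_pos: [0.4833, -0.0878, 0.0538]
eef_rot: [-0.001, 0.13, 0.991, 0.001]
wrist_force: [2.2, 5.3, 0.5]
gripper_width: 0.0362
grasp_force: 30.0
[ 1.03267031 -0.402725    0.0030931 ] [2.18342565 5.32272084 0.49632687] [ 0.48327326 -0.08783689  0.05375632]
```

```bash
python3 -m crank '[[[0,0.06,0,0,0,0],[0,0,0,0,0,4],[0,0,0.01,0,0,8],[0,0,0.01,0,0,8],[0,0,0.01,0,0,8],[0,0,0.02,0,0,8],[0,0,0.01,0,0,8],[0,0,0.01,0,0,8],[0,0,0.02,0,0,8],[0,0,0.01,0,0,8],[0,0,0.01,0,0,8],[0,0,0.02,0,0,8],[0,0,0.01,0,0,8],[0,0,0,0,0,0],[0,0,0,0,0,0]]]'
cat > st.py <<'E'
from geo import *
s,p,R=pose(); np.set_printoptions(precision=3,suppress=True)
print("yaw",round(np.degrees(np.arctan2(R[1,0],R[0,0])),2),"M",s['moment'],"F",s['wrist_force'],"p",s['eef_pos'],"q6",round(s['q'][5],3),"w",s['gripper_width'],s['grasp_force'],s['clock'])
E
python3 st.py
```

```text
clock: 22.25
eef_pos: [0.483, -0.088, 0.0522]
eef_rot: [-0.001, 0.803, 0.596, -0.0]
wrist_force: [-0.1, 4.0, -0.1]
gripper_width: 0.0359
grasp_force: 30.0
yaw 73.19 M [ 0.573 -0.128 -0.034] F [-0.123  4.028 -0.096] p [ 0.483 -0.088  0.052] q6 0.003 w 0.0358800212846816 30.00010663352441 22.25
```

```bash
python3 -m crank '[[[0,0,0.01,0,0,8],[0,0,0.01,0,0,8],[0,0,0.01,0,0,4],[0,0,0,0,0,0]]]' >/dev/null; python3 st.py
python3 -m crank '[[[0,0,0.01,0,0,6],[0,0,0.01,0,0,6],[0,0,0,0,0,0]]]'>/dev/null; python3 st.py
python3 -m crank '[[[0,0,0.01,0,0,6],[0,0,0.01,0,0,6],[0,0,0,0,0,0]]]'>/dev/null; python3 st.py
```

```text
yaw 53.15 M [ 0.653 -0.084 -0.082] F [0.047 4.052 0.196] p [ 0.483 -0.088  0.052] q6 0.353 w 0.036260939776374436 30.000604738597758 22.65
yaw 41.19 M [ 0.701  0.009 -0.097] F [-0.211  4.627  0.387] p [ 0.483 -0.088  0.052] q6 0.562 w 0.036451830572269375 30.000981550547294 22.95
yaw 29.25 M [ 0.821  0.094 -0.034] F [-0.71   5.413  0.826] p [ 0.483 -0.088  0.051] q6 0.77 w 0.03616288358281131 30.00116097915452 23.25
```

```bash
for i in 1; do python3 -m crank '[[[0.03,-0.05,0.01,0,0,5],[0,0,0,0,0,0]]]'>/dev/null; python3 st.py; done
python3 -m crank '[[[0,0,0.01,0,0,5],[0,0,0,0,0,0]]]'>/dev/null; python3 st.py
python3 -m crank '[[[0,0,0.01,0,0,5],[0,0,0,0,0,0]]]'>/dev/null; python3 st.py
python3 -m crank '[[[0,0,0.01,0,0,5],[0,0,0,0,0,0]]]'>/dev/null; python3 st.py
```

```text
yaw 24.29 M [ 0.39   0.182 -0.076] F [-1.293  1.912 -0.634] p [ 0.483 -0.088  0.051] q6 0.858 w 0.03616159005919285 30.000945868087 23.45
yaw 19.28 M [ 0.376  0.237 -0.072] F [-1.059  2.092  0.08 ] p [ 0.483 -0.088  0.051] q6 0.945 w 0.03646803362787982 30.000900219893083 23.65
yaw 14.28 M [ 0.389  0.294 -0.053] F [-2.008  1.065 -0.719] p [ 0.483 -0.088  0.051] q6 1.033 w 0.03637191355083417 30.0007565820124 23.85
yaw 9.28 M [ 0.342  0.338 -0.03 ] F [-1.983  2.044  0.873] p [ 0.483 -0.088  0.051] q6 1.12 w 0.03591189966401962 30.000847483752295 24.05
```

```bash
for i in 1; do python3 -m crank '[[[0,0,0.01,0,0,4],[0,0,0,0,0,0]]]'>/dev/null; python3 st.py; done
python3 -m crank '[[[0,0,0,0,0,4],[0,0,0,0,0,0]]]'>/dev/null; python3 st.py
python3 -m crank '[[[0,0,0.01,0,0,4],[0,0,0,0,0,0]]]'>/dev/null; python3 st.py
python3 -m crank '[[[0,0,0,0,0,4],[0,0,0,0,0,0]]]'>/dev/null; python3 st.py
```

```text
yaw 5.38 M [0.397 0.482 0.516] F [-2.154  1.91   2.49 ] p [ 0.483 -0.088  0.051] q6 1.189 w 0.03639323039044472 30.00046822533477 24.25
yaw 1.31 M [0.386 0.199 0.473] F [ 0.041  1.753 -0.111] p [ 0.483 -0.088  0.051] q6 1.259 w 0.0362464560573736 30.00035794219002 24.45
yaw -2.73 M [0.34  0.204 0.456] F [-0.541  1.523  1.035] p [ 0.483 -0.088  0.051] q6 1.33 w 0.03654360184297779 30.000177216134034 24.65
yaw -6.75 M [0.365 0.097 0.415] F [-0.616  1.752  0.418] p [ 0.484 -0.088  0.051] q6 1.4 w 0.03640688351463554 30.000271000899374 24.85
```

```bash
for i in 1; do python3 -m crank '[[[0,0,0,0,0,-0.5],[0,0,0,0,0,0]]]'>/dev/null; python3 st.py|cut -c1-60; done
python3 -m crank '[[[0,0,0,0,0,-0.5],[0,0,0,0,0,0]]]'>/dev/null; python3 st.py|cut -c1-60
python3 -m crank '[[[0,0,0,0,0,-0.5],[0,0,0,0,0,0]]]'>/dev/null; python3 st.py|cut -c1-60
python3 -m crank '[[[0,0,0,0,0,-1],[0,0,0,0,0,0]]]'>/dev/null; python3 st.py|cut -c1-60
python3 -m crank '[[[0,0,0,0,0,-1],[0,0,0,0,0,0]]]'>/dev/null; python3 st.py|cut -c1-60
```

```text
yaw -6.35 M [0.34  0.027 0.323] F [-0.249  1.425  1.147] p [
yaw -5.93 M [ 0.278 -0.025  0.213] F [0.132 1.387 0.559] p [
yaw -5.46 M [ 0.243 -0.088  0.033] F [0.093 1.041 0.673] p [
yaw -4.44 M [ 0.244 -0.182 -0.011] F [1.645 1.453 2.661] p [
yaw -3.44 M [ 0.254 -0.193  0.032] F [1.875 1.549 2.516] p [
```

```bash
python3 -m crank '[[[0,0,-0.01,0,0,-8],[0,0,-0.02,0,0,-8],[0,0,-0.01,0,0,-8],[0,0,-0.01,0,0,-8],[0,0,-0.02,0,0,-8],[0,0,-0.01,0,0,-8],[0,0,-0.01,0,0,-8],[0,0,-0.02,0,0,-8],[0,0,-0.01,0,0,-8],[0,0,-0.01,0,0,-8],[0,0,-0.02,0,0,-8],[0,0,0,0,0,0],[0,0,0,0,0,0],[0,0,0,0,0,0]]]'>/dev/null; python3 st.py
```

```text
yaw 84.43 M [ 0.751 -0.068 -0.021] F [-0.752  4.435  3.47 ] p [ 0.483 -0.087  0.053] q6 -0.192 w 0.03615268181472899 30.000633678864688 27.25
```

Run:
```python
from geo import *
from station import ctrl
g=ctrl.camera("side")["frame"][:,:,::-1].astype(int); a=cv2.imread("pics/s3.png").astype(int); b=cv2.imread("pics/side0.png").astype(int)
d=np.abs(g-a).sum(2); print("beaker region",(d[238:278,318:346]>60).mean())
for n,(u,v) in dict(tape=(385,216),timer=(381,231),b250=(296,400),b100=(351,203)).items(): print(n,(np.abs(g-b).sum(2)[v-10:v+10,u-8:u+8]>60).mean())
```

```text
beaker region 0.27232142857142855
tape 0.371875
timer 0.053125
b250 0.0
b100 0.821875
```

Run:
```python
from geo import *
from station import ctrl
g=ctrl.camera("side")["frame"][:,:,::-1]; t=ctrl.camera("top")["frame"][:,:,::-1]; a=cv2.imread("pics/s3.png"); b=cv2.imread("pics/top0.png"); c=cv2.imread("pics/t3.png")
m=(np.abs(g.astype(int)-a).sum(2)>60)[238:278:2,316:348]
for r in m: print(''.join('#' if x else '.' for x in r))
H=lambda im,y,x,h,w:cv2.Canny(im[y:y+h,x:x+w],60,120)
e1,e2=H(g,238,316,40,32),H(a,238,316,40,32); print((e1&e2>0).sum()/(e2>0).sum() if 0 else ((e1>0)&(e2>0)).sum()/(e2>0).sum())
for n,(u,v) in dict(tape=(488,275),timer=(436,276),b250=(102,258),b100=(478,228),peg=(317,235)).items():
  print(n,[(np.abs(t.astype(int)-r).sum(2)[v-12:v+12,u-12:u+12]>60).mean() for r in (b,c)])
```

```text
................................
................................
................................
.............................###
.........#######..........######
........######...###############
.....#######........############
...########............######...
...########..........##.########
.....................#..#######.
.....................#..####....
...####.................##...###
.###.......................#####
....##...................#######
###..........................###
#.............................##
#...............................
##..............................
####...##...############.....#..
############........#####.##....
0.6120401337792643
tape [np.float64(0.0), np.float64(0.0)]
timer [np.float64(0.0), np.float64(0.0)]
b250 [np.float64(0.0), np.float64(0.0)]
b100 [np.float64(0.0), np.float64(0.0)]
peg [np.float64(0.5069444444444444), np.float64(0.8489583333333334)]
```

```bash
python3 -c "
from station import ctrl
print(ctrl.sign_off())"
```

```text
the job is handed in; nothing more can be done
None
```

I set the beaker upside down over the air peg, screwed the bleed cap on until it bottomed out, backed it off about 90° and handed the job in still gripping it. My last look at the beaker was just after I let go of it; the final picture check there was disturbed by shadows, and the tape roll, timer and bottles had not moved.

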